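# Turn a padlock body in the vise for engraving

### The arm

A 6-joint arm with a two-finger parallel gripper is mounted at the origin on the work surface. World frame = base frame: x ahead of the robot, y to its left, z up, the work surface at z = 0. Lengths are in m, angles in rad, forces in N, time in s.
With the tool pointing down it reaches from about 0.25 to 0.775 m from the base axis. Payload 4 kg.
Tool frame: the origin (TCP) lies at the very end of the fingers, on their centre line; the grasp point (between the pads) lies 19 mm behind it (robot.hold_point_z is the distance from the TCP to the grasp point, in m); z points along the fingers, y is the line along which they close (so a half turn about z gives the same grasp; the last joint's range is limited). The gripper opens to 94 mm and grips with 3 to 60 N. Pads are 16 mm wide; open, the fingers measure 119 mm over their backs; the gripper's body (75 mm by 177 mm) begins 78 mm behind the grasp point.
Start: joints at [-1.222, 0.087, 1.371, -0, 1.684, -0.103], TCP at [0.24, -0.495, 0.206] pointing down, gripper open.
Joint ranges: [-3.1, 3.1], [-0.76, 2.03], [0.27, 2.55], [-1.08, 4.22], [0.17, 2.65], [-2.57, 2.57]. Speed limits (rad/s): [2.79, 2.79, 3.14, 3.14, 3.14, 3.14].

### API

Orientations are given as [roll, pitch, yaw] about the fixed x, y, z axes, in that order (R = Rz(yaw) Ry(pitch) Rx(roll)).
In Python, from bench import robot gives the robot as it stands.
- The arm moves only by the tool carry_out, never from a script. Its argument "steps" is a list of rows, each a list of 3 entries, a list of its own where there are three numbers: the shift along the tool's x, y, z in m, then the turn about the tool's z in units of 10 degrees (1.0 is 10 degrees), then the closure, from -1 (fully open) to 1 (shut). In form: [[[tx, ty, tz], roll, jaw], ...]. A call has 1 to 10 rows; each row is the pose to reach, as a shift and turn from the pose commanded when the call began, along the tool's axes at that moment; what a row does not reach only later rows make up. A row lasts 1/8 s, in which the tool goes at most 62.5 mm and 10.7 degrees, less where a joint would pass 70% of its speed; a pose out of reach is approached as far as the arm can. A call with a gripper value outside its range is refused whole. The fingers move at their own pace and stop on an object; the grip force is fixed at half the most. Time passes only in rows, so rows that repeat a pose let the fingers close. It gives the time, the measured TCP pose, the force, the opening and the grip force at its end, in the units of the state.
- robot.get_obs(): the state, without advancing time (a new reading comes with each control period).
- robot.snapshot(name): name is "side" or "top" or "wrist"; returns a dict with "image" (420x560x3 uint8, red, green, blue), "z_map" (420x560 float32, m along the optical axis (not along the pixel's ray), 0 where there is no reading), "mtx" (3x3 intrinsics, pixels), "D" ([k1, k2, p1, p2, k3] as OpenCV has them; the pictures are not rectified), "R" (3x3) and "t" (3): a world point X has camera coordinates R X + t. Camera axes: x right, y down, z forward; pixel columns grow to the right and rows downward; lengths in m; the calibration is good to about 2 mm. A picture is of the moment at which its call begins.
- robot.close_job(): hands the job in; it is judged then, once.
The state is a dict: "time": time; "joint_positions": joint angles; "qvel": joint speeds; "joint_torque": joint torques, N m; "tool_pos": TCP position; "ee_rot": TCP orientation; "wrist_force": force on the tool from outside, world axes, zero at the start; "wrist_torque": the same for the moment, N m; "width": finger opening in m; "finger_force": force on a finger pad.
Only numpy, scipy, OpenCV 4.12 (cv2) and the standard library are available. Lean on these libraries where they do the work, as an engineer would, in place of code of your own. Each camera call takes 0.05 s, during which the arm holds its last target. There are 200 camera calls.

### The job

Slide the vise jaw back, turn the brass padlock body a quarter turn so that its face with the blue disc looks towards the blue engraving spindle, and stand it on the vise bed again, in the middle of the jaws. Then slide the jaw up so that the padlock is held snugly and squarely between both jaws, and let go. Leave the other things on the bench where they are.

Things in the scene. Friction and masses are not known exactly. Their poses are not given: they have to be found in the camera images.
- vise: Slide-jaw vise, fixed; green bed, steel jaws. Origin on the bench; x along the slide, from sliding jaw (robot's side) to fixed jaw, y across, z up. Bed 100 mm wide, x -150 to +75 mm, top at z=20 mm, where the padlock stands, rising 40 mm above the jaws. Fixed jaw: gripping face at x=+30 mm looking to -x, 70 mm wide centred on y=0, top at z=50 mm.
- jaw (a joint): Sliding jaw, m. Gap between jaw faces = 37 mm + this value; grows as the jaw slides back in vise -x (range -0.017 to 0.042). Starts near 0, closed on the padlock's 36 mm thickness; on its 50 mm width it reads 0.013. Stiff slide: about 5 N to move, stays where left, no screw. Jaw 70 mm wide, 28 mm thick, top at z=50 mm; a lower carriage behind it.
- jaw_post (a point): Gripping point of the red upright post on the sliding jaw's carriage, at 75 mm above the bench. Red grip 22 mm diameter, from 66 to 98 mm above the bench; it stands 52 mm behind the jaw's face (in vise -x). It moves with the jaw. Can be pinched from above and slid.
- padlock: Brass padlock body, no shackle (two dark holes on top): upright block 36 mm (own x) by 50 mm (own y) by 70 mm tall, about 0.45 kg, loose. Origin at the centre of its underside, z up. Blue disc on its +x face. At the start own x points along vise x, the 36 mm thickness between the jaws and the disc face at the fixed jaw.
- disc (a point): Centre of the blue disc (26 mm diameter, flat) on the padlock's +x face, 18 mm from its centre line and 54 mm above its underside.
- spindle: Blue double-ended engraving motor on a grey foot, fixed to the bench, stopped. Origin under its centre, 180 mm from the vise's origin, on either the +y or the -y side of the vise (it differs between starts). Foot 100 by 90 mm, motor 60 mm diameter along y, top at 88 mm; its burr tips at 55 mm height reach 85 mm from its origin along +y and -y.
- burr_rack: Round wooden rack, 72 mm diameter, 40 mm high, with upright burrs up to 75 mm high, fixed to the bench on the vise's other side, 180 mm from its origin. Origin under its centre. Not used.
- brush: Bench brush lying loose beyond the vise, handle along its own x. Leave alone.
- spare_lock: Closed steel padlock lying flat and loose beyond the vise, 45 by 45 by 22 mm plus shackle. Origin under its body. Leave alone.
- pin_tin: Open aluminium tin, 64 mm diameter, 40 mm high, loose, to the right of the vise (vise -y), nearer the robot than the rack or spindle there. Origin under its centre. Leave alone.
Mind the look-alikes: they are no part of the job. Leave any turquoise look-alike of the vise alone.

How it is judged:
On the way:
1. the jaw is slid back (gap over 49 mm) before the padlock is turned (value of joint jaw above 0.012 m and angle between the x axis of padlock and the x axis of vise, either way round below 0.4 rad), for 0.1 s.
At the end, for the whole second after the job is handed in: Padlock upright at rest on the vise bed, within 15 mm of the jaws' middle, square within 4 degrees, blue disc towards the spindle; jaw closed on its 50 mm width (gap under 52 mm); brush, spare lock and tin within 30 mm of their starts (horizontal distance between disc and spindle below 0.18 m and angle between the x axis of padlock and the y axis of vise, either way round below 0.07 rad and angle between padlock's own z axis and vertical below 0.05 rad and x of padlock in the frame of vise between 0.001 and 0.009 m and y of padlock in the frame of vise between -0.015 and 0.015 m and z of padlock in the frame of vise between 0.017 and 0.0225 m and value of joint jaw below 0.015 m and linear speed of padlock below 0.02 m/s and distance of each of brush, spare_lock, pin_tin from where it was at the start of the episode below 0.03 m); the robot touches nothing.
It fails at once if the brush, spare lock or tin is shoved more than 30 mm (distance of any of brush, spare_lock, pin_tin from where it was at the start of the episode above 0.03 m).
It also fails if it takes over 58 s, if anything falls off the work surface, if the arm or the gripper's body presses on something with over 40 N, if the wrist force passes 120 N, or if a joint passes its speed limit or range.

## Working session

There is one attempt and no reset: what is moved stays moved. The work goes in short steps, Python scripts to look and compute and a tool call to move; the robot and the scene stay as the last step left them, time stands still between calls to the robot, and variables do not carry over. Pictures are saved under pics/ and viewed, at most 10 in all, crops included, and the job is handed in when it is done.

Besides the shell and the picture viewer there is one more tool, called by a JSON object that holds its "fn" and its "kwargs". carry_out: Moves the arm, as the interface text tells. Its arguments: {"type":"object","properties":{"steps":{"type":"array","items":{"type":"array"}}},"required":["steps"]}

```bash
mkdir -p pics; cat > h.py <<'E'
import numpy as np, cv2
from bench import robot
from scipy.spatial.transform import Rotation as Ro
def snap(n,f=None):
    s=robot.snapshot(n)
    if f: cv2.imwrite('pics/'+f,s['image'][:,:,::-1])
    return s
def cloud(s):
    h,w=s['z_map'].shape
    u,v=np.meshgrid(np.arange(w),np.arange(h))
    p=cv2.undistortPoints(np.stack([u,v],-1).reshape(-1,1,2).astype(float),np.array(s['mtx']),np.array(s['D'])).reshape(h,w,2)
    z=s['z_map'][...,None]
    X=np.concatenate([p*z,z],-1)
    W=(X-np.array(s['t']))@np.array(s['R'])
    W[s['z_map']==0]=np.nan
    return W
E
python3 - <<'E'
from h import *
print(robot.get_obs())
for n in('top','side'):
    s=snap(n,n+'0.png'); W=cloud(s); np.savez(n+'0.npz',W=W,im=s['image'])
    R=np.array(s['R']);print(n,-R.T@np.array(s['t']),R[2])
E
```

```text
{'time': 0.0, 'joint_positions': array([-1.22210466e+00,  8.79292878e-02,  1.37224323e+00,  1.46651115e-06,
        1.68358603e+00, -1.03099401e-01]), 'qvel': array([ 0.00061036, -0.00062571,  0.00163844,  0.0007779 ,  0.00053561,
       -0.00099899]), 'joint_torque': array([ 1.08181721e-03, -3.40176201e+01, -3.02427399e+01,  7.19508086e-02,
        3.30517930e-02, -1.62570095e-04]), 'tool_pos': array([ 0.23992709, -0.49430339,  0.20432382]), 'ee_rot': array([-3.13943841e+00, -2.24356412e-04,  4.51790985e-01]), 'wrist_force': array([-0.80360848,  0.33781918,  0.44453362]), 'wrist_torque': array([ 0.00250952,  0.00075164, -0.03065633]), 'finger_force': 0.0, 'width': 0.09415740166385078}
top [ 0.43274565 -0.03857547  1.05221595] [ 0.10652832  0.00581421 -0.99429267]
side [-0.06808057  0.80875811  0.84905146] [ 0.44823463 -0.65311361 -0.61035099]
```

View pics/top0.png

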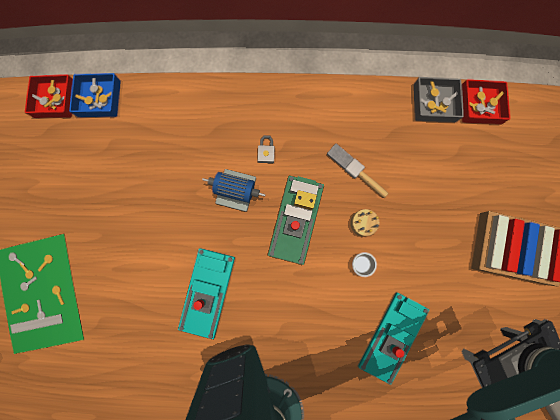

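View pics/side0.png

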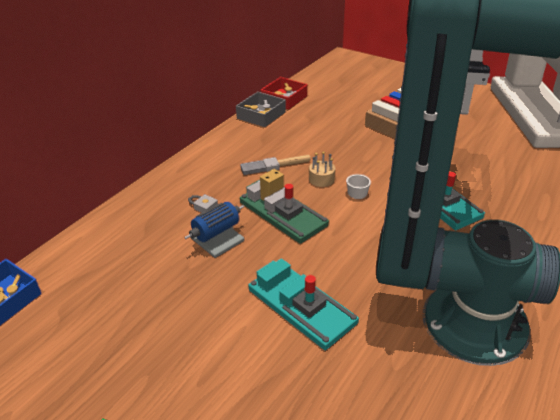

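The top view shows the green-bedded vise at (297,220), with the brass padlock at (305,199) and the red post at (295,226). There are two turquoise look-alikes without padlocks, at (207,293) and (394,337). The green one fits the description, since it has steel jaws and a brass block. The spindle at (233,188) is on its left (+y) and the rack at (365,222) on its right.

```bash
python3 - <<'E'
from h import *
d=np.load('top0.npz');W=d['W'];im=d['im']
c=cv2.resize(im[165:275,190:400],None,fx=3.8,fy=3.8,interpolation=cv2.INTER_CUBIC);cv2.imwrite('pics/crop0.png',c[:,:,::-1])
hsv=cv2.cvtColor(im,cv2.COLOR_RGB2HSV)
m=np.zeros(im.shape[:2],bool);m[165:275,262:332]=1
Z=W[...,2]
H,S,V=[hsv[...,i].astype(int) for i in range(3)]
def rep(n,k):
    P=W[k]; r=cv2.minAreaRect(P[:,:2].astype(np.float32)*1000)
    print(n,k.sum(),P.mean(0).round(4),np.median(P[:,2]).round(4),'rect',np.round(r[0],1),np.round(r[1],1),round(r[2],1))
rep('pad top',m&(Z>.08)&(H>15)&(H<35)&(S>100))
rep('red',m&(Z>.088)&((H<8)|(H>172))&(S>120))
rep('bed all',m&(Z>.012))
rep('green',m&(Z>.012)&(Z<.03)&(H>45)&(H<90)&(S>60))
rep('jaws',m&(Z>.044)&(Z<.056)&(S<60)&(V>120))
m2=np.zeros(im.shape[:2],bool);m2[165:215,195:270]=1
rep('spindle',m2&(Z>.05)&(H>95)&(H<130)&(S>80))
m3=np.zeros(im.shape[:2],bool);m3[205:240,345:385]=1
rep('rack',m3&(Z>.03)&(Z<.05))
m3[:]=0;m3[248:282,345:385]=1
rep('tin',m3&(Z>.03)&(Z<.05))
print(robot.hold_point_z)
E
```

```text
pad top 273 [ 0.5684 -0.0986  0.0907] 0.091 rect [568.7 -98.8] [49.8 36.3] 75.5
red 63 [ 0.5022 -0.0737  0.0986] 0.0987 rect [501.9 -74.2] [20.  19.9] 0.8
bed all 3128 [ 0.5207 -0.0777  0.0376] 0.024 rect [529.6 -53.7] [151.8 225.9] 76.3
green 1415 [ 0.497  -0.0708  0.021 ] 0.021 rect [523.4 -79.1] [ 99.2 223.9] 76.2
jaws 523 [ 0.5702 -0.0893  0.051 ] 0.051 rect [573.1 -86.5] [143.6 119.4] 43.2
spindle 612 [0.5968 0.0847 0.0795] 0.0819 rect [601.1  86.8] [101.1  57.4] 76.5
rack 497 [ 0.5161 -0.2601  0.0407] 0.0407 rect [ 517.3 -262. ] [69.1 69.3] 0.4
tin 151 [ 0.4061 -0.262   0.039 ] 0.0396 rect [ 407.1 -258.2] [57.4 59.4] 0.0
0.0188
```

View pics/crop0.png

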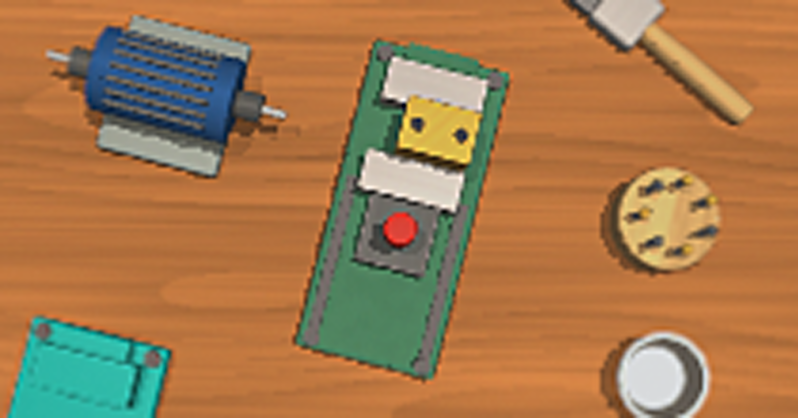

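The crop confirms it: green bed, two steel jaws, a brass block with two holes and a red post on the carriage. Rack, spindle, bed and padlock measurements agree on a vise origin near (0.5597,-0.088) with yaw about -13.7°, and the spindle is on +y. Next I'll pinch the post.

```bash
cat >> h.py <<'E'
O=np.array([.5597,-.0878]);YAW=np.radians(-13.7)
ex=np.array([np.cos(YAW),np.sin(YAW)]);ey=np.array([-ex[1],ex[0]])
def vw(x,y,z): return np.r_[O+x*ex+y*ey,z]
def inv(p): d=np.asarray(p)[:2]-O; return np.r_[d@ex,d@ey]
def go(P,yawdeg=None):
    o=robot.get_obs();r=Ro.from_euler('xyz',o['ee_rot'])
    s=r.as_matrix().T@(np.asarray(P)-o['tool_pos'])
    a=0 if yawdeg is None else -((yawdeg-np.degrees(o['ee_rot'][2])+180)%360-180)/10
    print('shift mm',(s*1000).round(1),'roll',round(a,3),'| tcp vise',(inv(o['tool_pos'])*1000).round(1),'z',o['tool_pos'][2].round(4),'yaw',np.degrees(o['ee_rot'][2]).round(2),'t',o['time'],'q6',o['joint_positions'][5].round(2))
E
python3 - <<'E'
from h import *
go(vw(-.059,0,.16),-13.7);go(vw(-.059,0,.056),-13.7)
E
```

```text
shift mm [ 419.7 -263.7   45. ] roll 3.959 | tcp vise [-214.4 -470.7] z 0.2044 yaw 25.89 t 0.1 q6 -0.1
shift mm [ 419.7 -263.5  149. ] roll 3.959 | tcp vise [-214.4 -470.7] z 0.2044 yaw 25.89 t 0.1 q6 -0.1
```

{"fn": "carry_out", "kwargs": {"steps": [[[0.42,-0.264,0.045],3.96,-0.4],[[0.42,-0.264,0.045],3.96,-0.4],[[0.42,-0.264,0.045],3.96,-0.4],[[0.42,-0.264,0.045],3.96,-0.4],[[0.42,-0.264,0.045],3.96,-0.4],[[0.42,-0.264,0.045],3.96,-0.4],[[0.42,-0.264,0.045],3.96,-0.4],[[0.42,-0.264,0.045],3.96,-0.4],[[0.42,-0.264,0.045],3.96,-0.4],[[0.42,-0.264,0.045],3.96,-0.4]]}}

```text
time: 1.35
tool_pos: [0.5024, -0.0737, 0.1599]
ee_rot: [3.141, 0.001, -0.238]
wrist_force: [0.5, 1.1, 0.1]
width: 0.0656
finger_force: 0.0
```

```bash
python3 - <<'E'
from h import *
go(vw(-.059,0,.056),-13.7);print(robot.get_obs()['width'])
s=snap('wrist','w1.png');W=cloud(s)
k=(W[...,2]>.09)&(W[...,2]<.105)&(s['image'][...,0]>120)&(s['image'][...,1]<80)
P=W[k];print(k.sum(), P.mean(0), inv(P.mean(0))*1000, np.ptp(P,axis=0))
E
```

```text
shift mm [1.000e-01 0.000e+00 1.039e+02] roll 0.008 | tcp vise [-59.    0.1] z 0.1599 yaw -13.62 t 1.35 q6 1.55
0.06563877427715754
576 [ 0.50168339 -0.07539983  0.09761001] [-59.30282355  -1.69316914] [0.02035225 0.01966932 0.0040227 ]
```

View pics/w1.png

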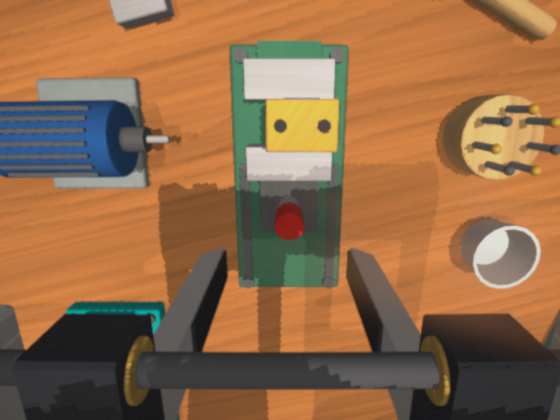

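The wrist view shows the post at (289,220) ahead of the fingers, the padlock at (302,125) and a clear path. I'll descend and close.

{"fn": "carry_out", "kwargs": {"steps": [[[0,0.001,0.06],0,-0.4],[[0,0.001,0.104],0,-0.4],[[0,0.001,0.104],0,1],[[0,0.001,0.104],0,1],[[0,0.001,0.104],0,1],[[0,0.001,0.104],0,1],[[0,0.001,0.104],0,1],[[0,0.001,0.104],0,1]]}}

```text
time: 2.4
tool_pos: [0.5032, -0.0757, 0.0578]
ee_rot: [3.14, -0.002, -0.239]
wrist_force: [-1.4, -2.8, 4.8]
width: 0.0215
finger_force: 30.0
```

{"fn": "carry_out", "kwargs": {"steps": [[[-0.006,0,0],0,1],[[-0.013,0,0],0,1],[[-0.02,0,0],0,1],[[-0.027,0,0],0,1],[[-0.034,0,0],0,1],[[-0.034,0,0],0,1],[[-0.034,0,0],0,1]]}}

```text
time: 3.28
tool_pos: [0.471, -0.0679, 0.0578]
ee_rot: [3.14, -0.004, -0.239]
wrist_force: [1.8, -5.3, 5.2]
width: 0.0214
finger_force: 30.0
```

```bash
python3 - <<'E'
from h import *
go(vw(-.059,0,.056),-13.7);
E
```

```text
shift mm [31.9 -1.7  1.9] roll -0.002 | tcp vise [-90.9  -1.7] z 0.0578 yaw -13.72 t 3.275 q6 1.55
```

{"fn": "carry_out", "kwargs": {"steps": [[[-0.034,0,0],0,-0.3],[[-0.034,0,0],0,-0.3],[[-0.034,0,0],0,-0.3],[[-0.034,0,-0.06],0,-0.3],[[-0.034,0,-0.12],0,-0.3],[[-0.034,0,-0.12],0,-0.3]]}}

```text
time: 4.03
tool_pos: [0.4404, -0.0596, 0.1824]
ee_rot: [-3.141, -0.012, -0.239]
wrist_force: [0.5, 0.5, -0.1]
width: 0.0612
finger_force: 0.0
```

```bash
python3 - <<'E'
from h import *
s=snap('wrist','w2.png');W=cloud(s);hsv=cv2.cvtColor(s['image'],cv2.COLOR_RGB2HSV).astype(int)
Z=W[...,2];k=(Z>.08)&(Z<.1)&(hsv[...,0]>15)&(hsv[...,0]<35)&(hsv[...,1]>100)
k[300:]=0
r=cv2.minAreaRect(W[k][:,:2].astype(np.float32)*1000);print(k.sum(),r,W[k].mean(0),inv(W[k].mean(0))*1000,inv(np.array(r[0])/1000)*1000)
t=snap('top');Wt=cloud(t);im=t['image']
k=(Wt[...,2]>.093)&(im[...,0]>120)&(im[...,1]<80);k[:165]=0;k[275:]=0;k[:,:262]=0;k[:,332:]=0
if k.any():print('post',inv(Wt[k].mean(0))*1000)
go(vw(.012,-.009,.16),76.3);print(robot.get_obs()['width'])
E
```

```text
3707 ((567.1345825195312, -100.29754638671875), (50.117591857910156, 35.4581413269043), 76.46949005126953) [ 0.56684677 -0.10010126  0.08944475] [  9.85684173 -10.25864869] [ 10.18295782 -10.38118745]
shift mm [137.9   8.2  16.9] roll -9.0 | tcp vise [-125.9   -0.8] z 0.1767 yaw -13.7 t 4.125 q6 1.55
0.06107458084883237
```

View pics/w2.png

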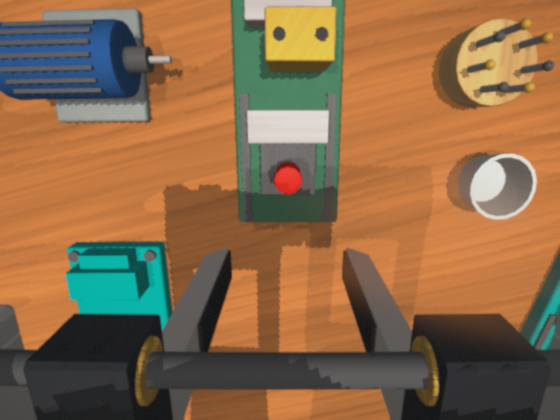

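Row shifts count from the commanded pose, so the jaw was pulled a little further back before release. That does no harm: the gap is wide, with the jaw at (288,127) and the padlock standing undisturbed at (300,35). Next I'll move above the padlock.

```bash
python3 - <<'E'
import re
s=open('h.py').read().replace("ey=np.array([-ex[1],ex[0]])","ey=np.array([-ex[1],ex[0]]);O=O-.001*ex-.0017*ey")
open('h.py','w').write(s)
E
python3 - <<'E'
from h import *
go(vw(.0115,-.0086,.16),76.3)
E
```

```text
shift mm [136.4   9.5  16.9] roll -9.0 | tcp vise [-124.9    0.9] z 0.1767 yaw -13.7 t 4.125 q6 1.55
```

{"fn": "carry_out", "kwargs": {"steps": [[[0.136,0.0095,0.017],-9.0,-0.4],[[0.136,0.0095,0.017],-9.0,-0.4],[[0.136,0.0095,0.017],-9.0,-0.4],[[0.136,0.0095,0.017],-9.0,-0.4],[[0.136,0.0095,0.017],-9.0,-0.4],[[0.136,0.0095,0.017],-9.0,-0.4],[[0.136,0.0095,0.017],-9.0,-0.4],[[0.136,0.0095,0.017],-9.0,-0.4],[[0.136,0.0095,0.017],-9.0,-0.4],[[0.136,0.0095,0.017],-9.0,-0.4]]}}

```text
time: 5.38
tool_pos: [0.5653, -0.0999, 0.1566]
ee_rot: [-3.137, -0.0, 1.331]
wrist_force: [-0.3, -0.4, 0.3]
width: 0.0655
finger_force: 0.0
```

```bash
python3 - <<'E'
from h import *
go(vw(.0115,-.0086,.058),76.3)
s=snap('wrist','w3.png');W=cloud(s);hsv=cv2.cvtColor(s['image'],cv2.COLOR_RGB2HSV).astype(int)
Z=W[...,2];k=(Z>.08)&(Z<.1)&(hsv[...,0]>15)&(hsv[...,0]<35)&(hsv[...,1]>100)
r=cv2.minAreaRect(W[k][:,:2].astype(np.float32)*1000);print(k.sum(),r,inv(np.array(r[0])/1000)*1000)
E
```

```text
shift mm [ 0.1  2.7 98.6] roll -0.006 | tcp vise [ 9.3 -8.7] z 0.1566 yaw 76.24 t 5.375 q6 -0.03
3093 ((567.5128784179688, -99.58354949951172), (49.63376235961914, 35.631595611572266), 76.31037139892578) [11.38138917 -7.89790951]
```

{"fn": "carry_out", "kwargs": {"steps": [[[0,0.0022,0.05],0,-0.4],[[0,0.0022,0.099],0,-0.4],[[0,0.0022,0.099],0,-0.4],[[0,0.0022,0.099],0,1],[[0,0.0022,0.099],0,1],[[0,0.0022,0.099],0,1],[[0,0.0022,0.099],0,1],[[0,0.0022,0.099],0,1]]}}

```text
time: 6.42
tool_pos: [0.5689, -0.101, 0.0622]
ee_rot: [3.14, 0.0, 1.331]
wrist_force: [-1.8, 0.4, 5.9]
width: 0.0355
finger_force: 30.0
```

```bash
python3 - <<'E'
from h import *
go(vw(.0115,-.0086,.058),76.3)
E
```

```text
shift mm [ 0.3 -1.5  4.2] roll -0.002 | tcp vise [13.  -8.9] z 0.0622 yaw 76.28 t 6.425 q6 -0.03
```

{"fn": "carry_out", "kwargs": {"steps": [[[0,0,-0.02],0,1],[[0,0,-0.04],0,1],[[0,0,-0.06],0,1],[[0,0,-0.06],0,1]]}}

```text
time: 6.92
tool_pos: [0.5693, -0.101, 0.1214]
ee_rot: [3.139, 0.0, 1.331]
wrist_force: [-0.3, 0.8, -3.8]
width: 0.0362
finger_force: 30.0
```

```bash
python3 - <<'E'
from h import *
go(vw(.001,0,.12),166.3)
E
```

```text
shift mm [  8.9 -12.4   1.4] roll -9.001 | tcp vise [13.4 -8.9] z 0.1214 yaw 76.29 t 6.925 q6 -0.03
```

The padlock is lifted (about 4 N, opening 36 mm). I'll turn it a quarter counter-clockwise, towards +y, and go to the middle.

{"fn": "carry_out", "kwargs": {"steps": [[[0.009,-0.012,0],-0.6,1],[[0.009,-0.012,0],-1.4,1],[[0.009,-0.012,0],-2.3,1],[[0.009,-0.012,0],-3.3,1],[[0.009,-0.012,0],-4.3,1],[[0.009,-0.012,0],-5.3,1],[[0.009,-0.012,0],-6.3,1],[[0.009,-0.012,0],-7.3,1],[[0.009,-0.012,0],-8.2,1],[[0.009,-0.012,0],-8.8,1]]}}

```text
time: 8.18
tool_pos: [0.5578, -0.0889, 0.1181]
ee_rot: [-3.141, -0.004, 2.871]
wrist_force: [-0.2, 0.2, -2.0]
width: 0.0358
finger_force: 30.0
```

{"fn": "carry_out", "kwargs": {"steps": [[[0,0,0],-0.2,1],[[0,0,0],-0.2,1],[[0,0,0],-0.2,1]]}}

```text
time: 8.55
tool_pos: [0.5587, -0.0892, 0.12]
ee_rot: [-3.142, -0.001, 2.901]
wrist_force: [0.0, 0.7, -3.3]
width: 0.0358
finger_force: 30.0
```

```bash
python3 - <<'E'
from h import *
go(vw(.001,0,.0622),166.3)
s=snap('wrist','w4.png');W=cloud(s);hsv=cv2.cvtColor(s['image'],cv2.COLOR_RGB2HSV).astype(int)
Z=W[...,2];k=(Z>.142)&(Z<.16)&(hsv[...,0]>15)&(hsv[...,0]<35)&(hsv[...,1]>100)
if k.sum()>100:
  r=cv2.minAreaRect(W[k][:,:2].astype(np.float32)*1000);print(k.sum(),r,inv(np.array(r[0])/1000)*1000)
s=snap('top');im=s['image'];W=cloud(s)
c=cv2.resize(im[165:275,190:400],None,fx=3.8,fy=3.8,interpolation=cv2.INTER_CUBIC)
w=cv2.resize(cv2.imread('pics/w4.png')[:,:,::-1],(560,420))
cv2.imwrite('pics/c4.png',w[:,:,::-1])
E
```

```text
shift mm [-0.7 -0.1 57.8] roll -0.006 | tcp vise [0.4 0.1] z 0.12 yaw 166.24 t 8.55 q6 -1.59
6964 ((556.9476928710938, -88.80984497070312), (37.25109100341797, 50.78360366821289), 75.44554138183594) [-1.43483176  0.06703469]
```

View pics/c4.png

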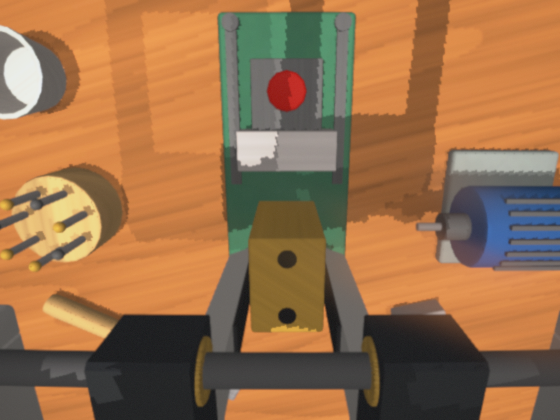

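The padlock is held upright with its long side along the slide and the jaw well back at (287,150). I'll lower it between the jaws.

{"fn": "carry_out", "kwargs": {"steps": [[[-0.002,0,0.02],0,1],[[-0.002,0,0.04],0,1],[[-0.002,0,0.052],0,1],[[-0.002,0,0.057],0,1],[[-0.002,0,0.058],0,1],[[-0.002,0,0.058],0,1]]}}

```text
time: 9.4
tool_pos: [0.5614, -0.0899, 0.0633]
ee_rot: [-3.141, 0.002, 2.902]
wrist_force: [-0.4, 0.0, -4.1]
width: 0.0361
finger_force: 30.0
```

```bash
python3 - <<'E'
from h import *
go(vw(.002,0,.0622),166.3)
E
```

```text
shift mm [ 1.1 -0.1  1.1] roll -0.001 | tcp vise [3.1 0.1] z 0.0633 yaw 166.29 t 9.4 q6 -1.59
```

Still carrying the weight, so about 1 mm to go.

{"fn": "carry_out", "kwargs": {"steps": [[[0,0,0.001],0,1],[[0,0,0.002],0,1],[[0,0,0.002],0,1]]}}

```text
time: 9.78
tool_pos: [0.5616, -0.0899, 0.0622]
ee_rot: [-3.141, 0.002, 2.902]
wrist_force: [-1.3, -0.1, 4.8]
width: 0.0357
finger_force: 30.0
```

{"fn": "carry_out", "kwargs": {"steps": [[[0,0,0],0,-0.4],[[0,0,0],0,-0.4],[[0,0,0],0,-0.4],[[0,0,-0.05],0,-0.4],[[0,0,-0.1],0,-0.4],[[0.06,0,-0.1],0,-0.4],[[0.098,0,-0.1],0,-0.4],[[0.098,0,-0.1],0,-0.4]]}}

```text
time: 10.78
tool_pos: [0.464, -0.0659, 0.1606]
ee_rot: [-3.142, 0.0, 2.903]
wrist_force: [0.2, 0.1, -0.4]
width: 0.066
finger_force: 0.0
```

```bash
cat > m.py <<'E'
from h import *
def meas(n,f):
    s=snap(n,f);W=cloud(s);im=s['image'].astype(int);hsv=cv2.cvtColor(s['image'],cv2.COLOR_RGB2HSV).astype(int)
    D=W[...,:2]-O;x=D@ex;y=D@ey;reg=(abs(y)<.06)&(x>-.16)&(x<.09);Z=W[...,2]
    k=reg&(Z>.08)&(Z<.1)&(hsv[...,0]>15)&(hsv[...,0]<35)&(hsv[...,1]>100)
    if k.sum()>50:
        r=cv2.minAreaRect(W[k][:,:2].astype(np.float32)*1000);print(n,'pad',k.sum(),inv(np.array(r[0])/1000)*1000,r[1],r[2],Z[k].mean())
    k=reg&(Z>.09)&(im[...,0]>100)&(im[...,1]<80)
    if k.sum()>20:print(n,'post',k.sum(),inv(W[k].mean(0))*1000,np.ptp(W[k],axis=0))
    k=reg&(Z>.045)&(Z<.056)&(hsv[...,1]<60)
    if k.sum()>20:
        for a in(k&(x>.02),k&(x<.0)):
            if a.any():print(n,'jaw',np.percentile(x[a],[1,99])*1000)
E
python3 - <<'E'
from m import *
meas('wrist','w5.png');meas('top','t5.png')
go(vw(-.1,0,.16),166.3)
E
```

```text
wrist pad 1956 [-4.10078964 -0.11584894] (36.657493591308594, 40.327301025390625) 76.2121353149414 0.08895954974282237
wrist post 852 [-97.61335802  -1.94920362] [0.12359604 0.10779411 0.18898195]
wrist jaw [29.21581367 46.63344226]
wrist jaw [-100.84861829  -41.03123386]
top pad 120 [16.03681698  1.54157141] (35.56074523925781, 23.212356567382812) 75.62665557861328 0.0908987037892202
top jaw [31.11877987 60.48060737]
shift mm [ 4.9 -0.2  0.7] roll -0.001 | tcp vise [-95.1   0.2] z 0.1607 yaw 166.29 t 10.875 q6 -1.59
```

View pics/w5.png

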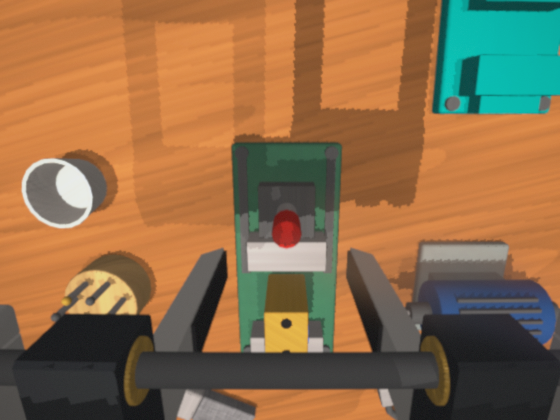

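The padlock stands upright at (287,310), the jaw face is at about x=-41 mm and the post at (287,228) lies between the fingers. I'll descend and pinch.

{"fn": "carry_out", "kwargs": {"steps": [[[-0.001,-0.001,0.05],0,-0.4],[[-0.001,-0.001,0.102],0,-0.4],[[-0.001,-0.001,0.102],0,-0.4],[[-0.001,-0.001,0.102],0,1],[[-0.001,-0.001,0.102],0,1],[[-0.001,-0.001,0.102],0,1],[[-0.001,-0.001,0.102],0,1],[[-0.001,-0.001,0.102],0,1]]}}

```text
time: 11.88
tool_pos: [0.4669, -0.0669, 0.0591]
ee_rot: [3.14, 0.001, 2.902]
wrist_force: [0.9, 2.7, 2.2]
width: 0.0217
finger_force: 30.0
```

```bash
python3 - <<'E'
from h import *
go(vw(-.072,0,.0578),166.3)
E
```

```text
shift mm [-22.1  -0.1   1.3] roll -0.001 | tcp vise [-94.1   0.1] z 0.0591 yaw 166.29 t 11.875 q6 -1.6
```

{"fn": "carry_out", "kwargs": {"steps": [[[-0.005,0,0],0,1],[[-0.009,0,0],0,1],[[-0.013,0,0],0,1],[[-0.015,0,0],0,1],[[-0.016,0,0],0,1]]}}

```text
time: 12.5
tool_pos: [0.4811, -0.0703, 0.0591]
ee_rot: [3.14, -0.003, 2.903]
wrist_force: [-3.3, 3.6, 5.5]
width: 0.0214
finger_force: 30.0
```

{"fn": "carry_out", "kwargs": {"steps": [[[-0.001,0,0],0,1],[[-0.002,0,0],0,1],[[-0.003,0,0],0,1],[[-0.003,0,0],0,1]]}}

```text
time: 13.0
tool_pos: [0.4834, -0.0708, 0.0591]
ee_rot: [3.14, -0.004, 2.903]
wrist_force: [-5.0, 5.7, 6.7]
width: 0.0211
finger_force: 30.0
```

{"fn": "carry_out", "kwargs": {"steps": [[[-0.001,0,0],0,1],[[-0.002,0,0],0,1],[[-0.002,0,0],0,1]]}}

```text
time: 13.38
tool_pos: [0.485, -0.0713, 0.0591]
ee_rot: [3.14, -0.005, 2.903]
wrist_force: [-7.2, 4.4, 8.1]
width: 0.0213
finger_force: 30.0
```

{"fn": "carry_out", "kwargs": {"steps": [[[-0.001,0,0],0,1],[[-0.002,0,0],0,1],[[-0.002,0,0],0,1]]}}

```text
time: 13.75
tool_pos: [0.4862, -0.0716, 0.0591]
ee_rot: [3.14, -0.007, 2.903]
wrist_force: [-8.7, 5.0, 9.2]
width: 0.0218
finger_force: 30.0
```

{"fn": "carry_out", "kwargs": {"steps": [[[-0.001,0,0],0,1],[[-0.002,0,0],0,1],[[-0.002,0,0],0,1]]}}

```text
time: 14.12
tool_pos: [0.4862, -0.0716, 0.0591]
ee_rot: [3.14, -0.011, 2.903]
wrist_force: [-14.6, 6.1, 13.2]
width: 0.0215
finger_force: 30.0
```

```bash
python3 - <<'E'
from m import *
go(vw(-.072,0,.0578),166.3)
meas('top','t6.png')
E
```

```text
shift mm [-2.3 -0.1  1.3] roll 0.002 | tcp vise [-74.2   0.1] z 0.0591 yaw 166.32 t 14.125 q6 -1.59
top jaw [30.95655018 60.69602848]
```

The tool has stopped and the force is rising, so the padlock is clamped. I'll press a little more, ease off, release and lift.

{"fn": "carry_out", "kwargs": {"steps": [[[-0.0015,0,0],0,1],[[-0.0015,0,0],0,1],[[-0.0015,0,0],0,1]]}}

```text
time: 14.55
tool_pos: [0.4866, -0.0716, 0.059]
ee_rot: [3.14, -0.014, 2.903]
wrist_force: [-16.5, 6.3, 15.3]
width: 0.0215
finger_force: 30.0
```

{"fn": "carry_out", "kwargs": {"steps": [[[0.0025,0,0],0,1],[[0.0025,0,0],0,-0.3],[[0.0025,0,0],0,-0.3],[[0.0025,0,0],0,-0.3],[[0.0025,0,-0.05],0,-0.3],[[0.01,0,-0.1],0,-0.3],[[0.08,0,-0.1],0,-0.3],[[0.12,0,-0.1],0,-0.3],[[0.12,0,-0.1],0,-0.3]]}}

```text
time: 15.68
tool_pos: [0.3738, -0.045, 0.1585]
ee_rot: [-3.141, 0.001, 2.902]
wrist_force: [0.5, -1.3, -0.0]
width: 0.0611
finger_force: 0.0
```

```bash
python3 - <<'E'
from m import *
meas('top','t7.png')
im=cv2.imread('pics/t7.png');a=cv2.resize(im[120:280,190:400],None,fx=3.6,fy=3.6,interpolation=cv2.INTER_CUBIC)
cv2.imwrite('pics/c7.png',a)
s=snap('side');b=s['image'][140:260,170:380,::-1];cv2.imwrite('pics/s7.png',cv2.resize(b,None,fx=3.6,fy=3.6,interpolation=cv2.INTER_CUBIC))
go(vw(-.072,0,.0578),166.3)
E
```

```text
top pad 268 [5.44204788 1.58359321] (35.38421630859375, 49.674903869628906) 76.87590026855469 0.09103942165258283
top post 60 [-72.55582861   2.47465612] [0.08194025 0.07336495 0.16678184]
top jaw [31.35012033 60.53421606]
top jaw [-47.07999529 -19.646133  ]
shift mm [-115.1    1.   101.2] roll -0.002 | tcp vise [-187.3   -0.9] z 0.1588 yaw 166.28 t 15.775 q6 -1.6
```

View pics/c7.png

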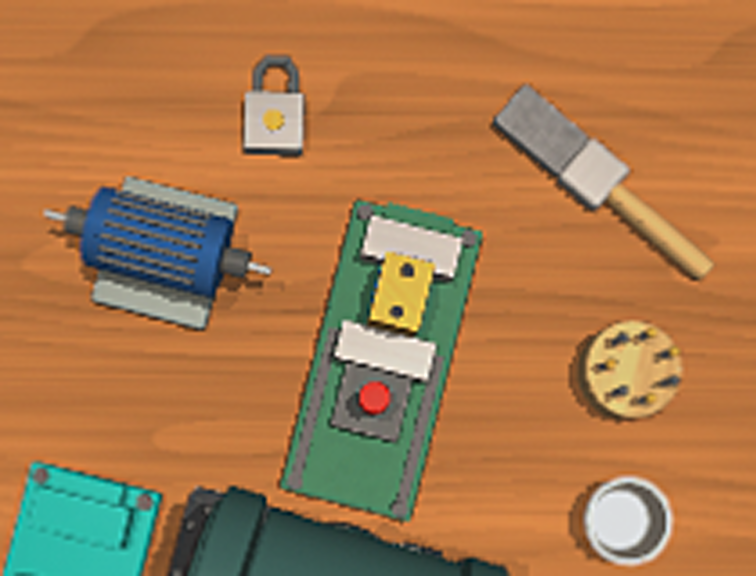

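View pics/s7.png

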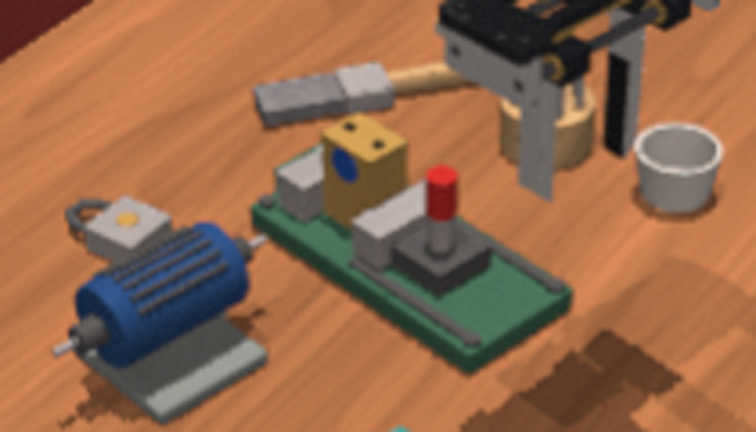

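The pictures show the padlock snug and square between the jaws. The blue disc at (345,165) in the side crop faces the spindle, the arm is clear, and the brush, spare lock and tin look undisturbed.

```bash
python3 -c "
from bench import robot
print(robot.close_job())"
```

```text
the job is handed in; nothing more can be done
None
```

The job is handed in at about 16 s: the last pictures show the padlock turned a quarter with its blue disc towards the spindle, clamped square mid-jaws (gap about 51 mm), with the arm clear and the brush, spare lock and tin looking undisturbed; no verdict was returned.

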